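# Re-pair mixed-up remotes with their set-top boxes

### The job

The three remotes have been laid on the wrong set-top boxes: re-pair them by colour for packing, so that each remote lies flat, keys up, lengthwise along the middle of the lid of the box of its own colour. The lid holds only one remote, so set one aside on the empty green mat while you change them round, and leave the mat clear at the end. Leave the boxes standing where they are and do not disturb the meter, the tape roll or the power adapter.

Things in the scene. Friction and masses are not known exactly. Their poses are not given: they have to be found in the camera images.
- black_box: Black plastic set-top box with rounded edges, 100 x 150 x 33 mm (x, y, z; long side along its own y), 0.65 kg, standing loose on rubber feet. Flat level lid 33 mm above the origin, with dark vent slots along its long edges. Dark display window in its front (-x) face. Origin: centre of the underside. Boxes and mat stand in any order across the bench, long sides roughly left to right.
- white_box: White plastic set-top box with rounded edges, 100 x 150 x 33 mm (x, y, z; long side along its own y), 0.65 kg, standing loose on rubber feet. Flat level lid 33 mm above the origin, with dark vent slots along its long edges. Dark display window in its front (-x) face. Origin: centre of the underside. Boxes and mat stand in any order across the bench, long sides roughly left to right.
- red_box: Red plastic set-top box with rounded edges, 100 x 150 x 33 mm (x, y, z; long side along its own y), 0.65 kg, standing loose on rubber feet. Flat level lid 33 mm above the origin, with dark vent slots along its long edges. Dark display window in its front (-x) face. Origin: centre of the underside. Boxes and mat stand in any order across the bench, long sides roughly left to right.
- black_remote: Black remote control, grey keys, red power key near its +y end; 40 x 130 x 20 mm (x, y, z; long axis its own y), 80 to 150 g, loose. Gripped across its parallel long sides, 40 mm apart. Origin: centre of the underside; upper face 20 mm above it, keys 1 to 2 mm more. Starts keys up, about lengthwise, on the lid of the white box; belongs on the black box.
- white_remote: White remote control, grey keys, red power key near its +y end; 40 x 130 x 20 mm (x, y, z; long axis its own y), 80 to 150 g, loose. Gripped across its parallel long sides, 40 mm apart. Origin: centre of the underside; upper face 20 mm above it, keys 1 to 2 mm more. Starts keys up, about lengthwise, on the lid of the red box; belongs on the white box.
- red_remote: Red remote control, cream-white keys, red power key near its +y end; 40 x 130 x 20 mm (x, y, z; long axis its own y), 80 to 150 g, loose. Gripped across its parallel long sides, 40 mm apart. Origin: centre of the underside; upper face 20 mm above it, keys 1 to 2 mm more. Starts keys up, about lengthwise, on the lid of the black box; belongs on the red box.
- mat: Empty green rubber bench mat, 100 x 150 x 3 mm (x, y, z; long side along its own y), fixed to the bench: the free spot for a remote that is set aside. Origin: centre of the underside; its upper face is 3 mm above it.
- meter: Bystander: yellow hand multimeter with a black face, lying flat beyond the boxes, 74 x 150 x 44 mm (its long side along its own y). Origin: centre of the underside.
- tape: Bystander: roll of brown packing tape lying flat on the near side, 90 mm outside diameter, 48 mm high. Origin: centre of the underside.
- adapter: Bystander: black plug-in power adapter with a grey label, lying on the near side, 46 x 72 x 30 mm. Origin: centre of the underside. Other low clutter (screwdriver, marker, pry stick, battery pack, all under 16 mm high) lies among the boxes; the equipment at the back and sides of the bench is up to 170 mm high and clear of them.
There are look-alikes about, which are no part of the job. What is meant by the black_remote is not blue, and is the smaller of those in its own colour. There is more than one size of the white_remote; the one meant has the size given above.

How it is judged:
By the outcome, as a careful person would: the job done as asked, in the order asked, and still so for the second after the job is handed in, with the robot touching nothing.
It also fails if it takes over 102 s, if anything falls off the work surface, if the arm or the gripper's body presses on something with over 40 N, if the wrist force passes 120 N, or if a joint passes its speed limit or range.

### The arm

A 6-joint arm with a two-finger parallel gripper is mounted at the origin on the work surface. World frame = base frame: x ahead of the robot, y to its left, z up, the work surface at z = 0. Lengths are in mm, angles in rad, forces in N, time in s.
With the tool pointing down it reaches from about 325 to 850 mm from the base axis. Payload 4.4 kg.
Tool frame: the origin (TCP) lies on the centre line of the jaws, within the pads' length; the fingertips stand ahead of it and the grasp point (between the pads) is the TCP (robot.tip_extent is the z of the fingertips in the tool frame, in mm); z points along the fingers, y is the line along which they close (so a half turn about z gives the same grasp; the last joint's range is limited). The gripper opens to 94 mm and grips with 3 to 60 N. Pads are 16 mm wide; open, the fingers measure 119 mm over their backs; the gripper's body (75 mm by 177 mm) begins 78 mm behind the grasp point.
Start: joints at [-1.286, 0.207, 1.542, -0, 1.393, -0.15], TCP at [242.195, -521.506, 224.447] pointing down, gripper open.
Joint ranges: [-2.73, 2.73], [-0.86, 2.22], [0.23, 2.46], [-1.11, 4.25], [0.08, 2.63], [-2.82, 2.82]. Speed limits (rad/s): [2.79, 2.79, 3.14, 3.14, 3.14, 3.14].

### API

Orientations are given as a 3x3 rotation matrix whose columns are the frame's x, y, z axes.
In Python, from bench import robot gives the robot as it stands.
- The arm moves only by the tool move_arm, never from a script. Its argument "deltas" is text: rows parted by semicolons, each of 7 numbers parted by spaces: the turn, a rotation vector about the world's x, y, z in degrees, then the shift along the world's x, y, z in cm, then the finger opening in cm, from 0 to 9.4. A call has exactly 10 rows; each row shifts and turns the commanded pose from where the row before left it; what a row does not reach is not made up. A row lasts 1/12 s, in which the tool goes at most 41.7 mm and 7.16 degrees, less where a joint would pass 70% of its speed; a pose out of reach is approached as far as the arm can. A call with a gripper value outside its range is refused whole. The fingers move at their own pace and stop on an object; "newtons" is the grip in N (left out, the last holds). Time passes only in rows, so rows that do not move let the fingers close, or fill a call up. It gives the time, the measured TCP pose, the force, the opening and the grip force at its end, in the units of the state.
- robot.state(): the state, without advancing time (a new reading comes with each control period).
- robot.grab_frame(name): name is "scene" or "top" or "wrist"; returns a dict with "image" (480x640x3 uint8, blue, green, red), "depth" (480x640 float32, mm along the optical axis (not along the pixel's ray), 0 where there is no reading), "fx", "fy", "cx", "cy" (pixels), "R" (3x3) and "t" (3): a world point X has camera coordinates R X + t; the wrist camera has in their place "tool_from_camera" (4x4, takes a point from camera to tool coordinates, whose origin is the TCP and whose axes are the flange's). Camera axes: x right, y down, z forward; pixel columns grow to the right and rows downward; lengths in mm; the calibration is good to about 2 mm. A picture is of the moment at which its call begins: read the wrist's pose just before it.
- robot.finish_job(): hands the job in; it is judged then, once.
The state is a dict: "time_s": time; "joint_positions": joint angles; "dq": joint speeds; "tau": joint torques, N m; "eef_pos": TCP position; "tool_rot": TCP orientation; "ft_force": force on the tool from outside, world axes, zero at the start; "moment": the same for the moment, N m; "width": finger opening in mm; "finger_force": force on a finger pad.
Only numpy, scipy, OpenCV 4.12 (cv2) and the standard library are available. Lean on these libraries where they do the work, as an engineer would, in place of code of your own. Each camera call takes 0.05 s, during which the arm holds its last target. There are 200 camera calls.

## Working session

There is one attempt and no reset: what is moved stays moved. The work goes in short steps, Python scripts to look and compute and a tool call to move; the robot and the scene stay as the last step left them, time stands still between calls to the robot, and variables do not carry over. Pictures are saved under pics/ and viewed, at most 14 in all, crops included, and the job is handed in when it is done.

Besides the shell and the picture viewer there is one more tool, called as name(argument=value, ...) on one line, values as JSON. move_arm: Moves the arm, as the interface text tells. Its arguments: {"type":"object","properties":{"deltas":{"type":"string"},"newtons":{"type":"number"}},"required":["deltas"]}

```bash
mkdir -p pics; ls; python3 - <<'E'
from bench import robot
import cv2,numpy as np,pickle
for n in("top","scene"):
    f=robot.grab_frame(n); cv2.imwrite(f"pics/{n}0.png",f["image"]); pickle.dump(f,open(f"{n}0.pkl","wb"))
    R,t=np.array(f["R"]),np.array(f["t"]); print(n,f["fx"],f["cx"],f["cy"],R.round(3).tolist(),(-R.T@t).round(0))
print(robot.state(),robot.tip_extent)
E
```

```text
pics
top 573.0572817394739 308.63088175861037 239.7193774402579 [[-0.026, -1.0, -0.0], [-0.984, 0.025, -0.175], [0.175, -0.004, -0.985]] [ 214.   -9. 1614.]
scene 490.4684193162223 319.26466836159744 240.13189108202798 [[0.227, 0.974, 0.013], [0.793, -0.177, -0.583], [-0.566, 0.143, -0.812]] [1151. -199.  976.]
{'time_s': 0.1, 'joint_positions': array([-1.28648729e+00,  2.07330585e-01,  1.54276324e+00, -1.09215010e-05,
        1.39351210e+00, -1.50510598e-01]), 'dq': array([-1.05056524e-03, -2.73822660e-03, -8.28470160e-04, -8.23446469e-04,
        4.78292230e-06, -6.75772624e-04]), 'tau': array([-4.04488546e-04, -3.71864390e+01, -2.82290071e+01,  7.00196321e-02,
        3.11611360e-02, -5.88798412e-05]), 'eef_pos': array([ 242.00662201, -520.8480521 ,  223.43197004]), 'tool_rot': array([[ 9.06945305e-01,  4.21248008e-01, -5.75029077e-04],
       [ 4.21248299e-01, -9.06943299e-01,  1.92943183e-03],
       [ 2.91250548e-04, -1.99211916e-03, -9.99997973e-01]]), 'ft_force': array([-0.80058905,  0.44200942, -0.26564682]), 'moment': array([-0.02025158,  0.00791205, -0.02997874]), 'finger_force': 0.0, 'width': 93.63517968446271} 19.0
```

View pics/top0.png

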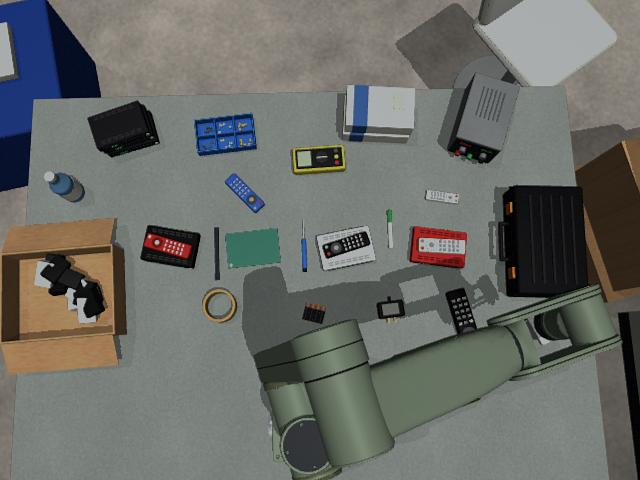

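View pics/scene0.png

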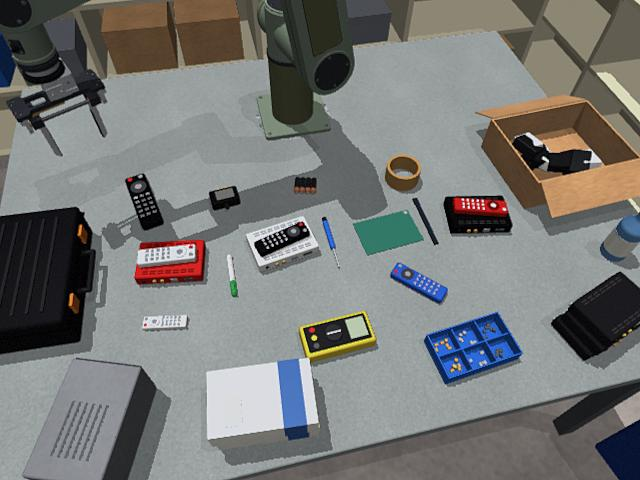

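The top view shows four items in a row. The black box with the red remote is at (170,247), the green mat at (253,248), the white box with the black remote at (346,247), and the red box with the white remote at (438,247). The look-alikes are a blue remote (244,193), a small white one (442,197) and a large black one (461,310).

```bash
cat > h.py <<'E'
import numpy as np,cv2
def cloud(f):
    v,u=np.mgrid[:480,:640]; d=f["depth"]
    c=np.stack([(u-f["cx"])/f["fx"]*d,(v-f["cy"])/f["fy"]*d,d],-1)
    return (c-np.array(f["t"]))@np.array(f["R"])
def cast(f,uv,z):
    R,t=np.array(f["R"]),np.array(f["t"]); uv=np.atleast_2d(uv).astype(float)
    r=np.c_[(uv[:,0]-f["cx"])/f["fx"],(uv[:,1]-f["cy"])/f["fy"],np.ones(len(uv))]@R
    o=-R.T@t; return (o+r*((z-o[2])/r[:,2])[:,None])[:,:2]
def rect(P):
    (c,s,_),b=cv2.minAreaRect(P.astype(np.float32)),None
    b=cv2.boxPoints(cv2.minAreaRect(P.astype(np.float32)))
    e=b[1]-b[0],b[2]-b[1]; l=max(e,key=np.linalg.norm)
    a=np.degrees(np.arctan2(l[1],l[0]))%180-90
    return np.round(c,1),np.round(sorted(s),1),round(float(a),1)  # angle of long axis from world y
E
python3 - <<'E'
from h import *
import pickle
for n,regs in (("top",dict(black=(130,215,210,280),mat=(218,222,288,272),white=(305,215,384,280),red=(400,215,478,280))),
               ("scene",dict(black=(440,185,515,240),mat=(345,205,425,260),white=(243,212,322,275),red=(130,232,210,290)))):
    f=pickle.load(open(n+"0.pkl","rb")); W=cloud(f)
    hsv=cv2.cvtColor(f["image"],cv2.COLOR_BGR2HSV)
    for k,(a,b,c,d) in regs.items():
        m=np.zeros((480,640),bool); m[b:d,a:c]=1; m&=f["depth"]>0
        z=W[...,2]
        if k=="mat":
            g=m&(hsv[...,0]>65)&(hsv[...,0]<95)&(hsv[...,1]>90)
            v,u=np.nonzero(g); print(n,k,"z",np.median(z[g]).round(1),rect(cast(f,np.c_[u,v],3))); continue
        for name,lo,hi,h in(("box",27,44,33),("remote",46,62,53)):
            g=m&(z>lo)&(z<hi)
            g=cv2.morphologyEx(g.astype(np.uint8),cv2.MORPH_OPEN,np.ones((2,2)))>0
            v,u=np.nonzero(g)
            print(n,k,name,"z",np.median(z[g]).round(1),rect(cast(f,np.c_[u,v],h)),"depthxy",rect(W[g][:,:2])[0])
E
```

```text
top black box z 31.7 (array([485.2, 371. ]), array([100.8, 149.4]), -11.6) depthxy [397.1 201.9]
top black remote z 51.6 (array([483.1, 372.4]), array([ 39.8, 129.2]), -17.5) depthxy [379.8 201.4]
top mat z 2.0 (array([481.1, 144.4]), array([ 98.8, 149.3]), 5.1)
top white box z 32.0 (array([ 467.5, -121.6]), array([100.1, 148.3]), 10.0) depthxy [ 368.9 -111.2]
top white remote z 51.5 (array([ 473.7, -120.8]), array([ 40.5, 128.9]), 17.1) depthxy [384.8 -61.3]
top red box z 32.2 (array([ 464.2, -380.9]), array([100.1, 149.7]), -9.0) depthxy [ 395.6 -225. ]
top red remote z 51.7 (array([ 463.8, -383.2]), array([ 39.8, 127.3]), -4.5) depthxy [ 375.8 -216.5]
scene black box z 32.2 (array([497.1, 373. ]), array([102.1, 149.7]), -11.1) depthxy [753.4  99.1]
scene black remote z 52.1 (array([495.9, 373.4]), array([ 43.6, 129.4]), -18.0) depthxy [765.7  99.7]
scene mat z 2.4 (array([482.6, 143.6]), array([ 99.5, 148.5]), 5.2)
scene white box z 32.5 (array([ 478.8, -117.8]), array([102. , 149.3]), 10.0) depthxy [ 770.4 -114.9]
scene white remote z 52.4 (array([ 485.3, -117.8]), array([ 43.4, 129.2]), 15.7) depthxy [ 784.6 -182.7]
scene red box z 32.6 (array([ 474.5, -377. ]), array([102.4, 149.6]), -8.9) depthxy [ 783.4 -334.5]
scene red remote z 52.5 (array([ 474.6, -381. ]), array([ 42.9, 128.2]), -4.7) depthxy [ 800.3 -325.5]
```

The mat agrees between the two views, but the box positions taken from depth differ by about 12 mm in x. I'll check them against colour masks.

```bash
python3 - <<'E'
from h import *
import pickle
regs=dict(top=dict(black=(130,215,210,280),white=(310,215,384,280),red=(400,215,478,280)),
          scene=dict(black=(440,185,515,240),white=(243,212,319,275),red=(130,232,210,290)))
for n in regs:
    f=pickle.load(open(n+"0.pkl","rb")); W=cloud(f); hsv=cv2.cvtColor(f["image"],cv2.COLOR_BGR2HSV)
    H,S,V=[hsv[...,i].astype(int) for i in range(3)]; red=((H<10)|(H>170))&(S>120)&(V>90)
    M=dict(black=red, red=red, white=(V>150)&(S<60))
    out=[]
    for k,(a,b,c,d) in regs[n].items():
        m=np.zeros((480,640),np.uint8); m[b:d,a:c]=M[k][b:d,a:c]
        cs,_=cv2.findContours(m,cv2.RETR_EXTERNAL,cv2.CHAIN_APPROX_NONE); q=max(cs,key=cv2.contourArea)[:,0]
        print(n,k,"hull colour px",cv2.boundingRect(q), rect(cast(f,q,53 if k=="black" else 33)))
        z=W[...,2]; g=np.zeros((480,640),np.uint8); g[b:d,a:c]=((z>(46 if k=="black" else 27))&(z<62))[b:d,a:c]
        print("    depth px",cv2.boundingRect(cv2.morphologyEx(g,cv2.MORPH_OPEN,np.ones((2,2)))))
        out.append(cv2.resize(f["image"][b-5:d+5,a-5:c+5],(260,260)))
    cv2.imwrite(f"pics/crop_{n}.png",np.hstack(out))
E
```

```text
top black hull colour px (144, 233, 47, 26) (array([485.7, 374.8]), array([ 38.4, 128.2]), -17.8)
    depth px (145, 234, 48, 25)
top white hull colour px (317, 226, 59, 44) (array([ 470.8, -118.5]), array([ 98., 148.]), 10.0)
    depth px (318, 227, 58, 44)
top red hull colour px (411, 227, 56, 40) (array([ 467. , -379.2]), array([ 98.2, 148.5]), -8.7)
    depth px (412, 227, 56, 42)
scene black hull colour px (453, 197, 55, 17) (array([489.7, 372.5]), array([ 42.9, 129.9]), -17.5)
    depth px (455, 199, 54, 16)
scene white hull colour px (243, 212, 76, 63) (array([ 477.7, -119.1]), array([172.9, 184.2]), -7.9)
    depth px (247, 217, 73, 51)
scene red hull colour px (134, 240, 70, 39) (array([ 468.9, -379.6]), array([100.5, 148.4]), -9.0)
    depth px (136, 241, 70, 40)
```

View pics/crop_top.png

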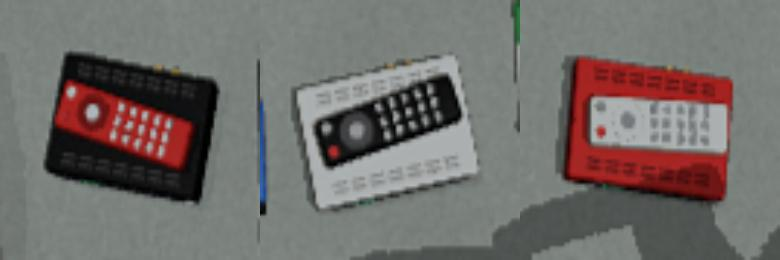

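The depth image sits about 1 px off the colour image. Colour gives the red remote at about (486,374), turned -17.7°. I'm moving above it now and will refine with the wrist camera.

move_arm(deltas="0 0 4.7 0.8 3.0 0 9.4;0 0 4.7 0.8 3.0 0 9.4;0 0 4.7 0.8 3.0 0 9.4;0 0 4.7 0.8 3.0 0 9.4;0 0 4.7 0.8 3.0 0 9.4;0 0 4.7 0.8 3.0 0 9.4;0 0 4.7 0.8 3.0 0 9.4;0 0 4.7 0.8 3.0 0 9.4;0 0 4.7 0.8 3.0 0 9.4;0 0 4.7 0.8 3.0 0 9.4", newtons=25)

```text
time_s: 0.93
eef_pos: [322.0, -219.8, 224.0]
tool_rot: [[0.307, 0.952, -0.0], [0.952, -0.307, 0.001], [0.0, -0.0, -1.0]]
ft_force: [0.3, -0.3, -0.1]
width: 93.9
finger_force: 0.0
```

move_arm(deltas="0 0 0 0.8 3.0 0 9.4;0 0 0 0.8 3.0 0 9.4;0 0 0 0.8 3.0 0 9.4;0 0 0 0.8 3.0 0 9.4;0 0 0 0.8 3.0 0 9.4;0 0 0 0.8 3.0 0 9.4;0 0 0 0.8 3.0 0 9.4;0 0 0 0.8 3.0 0 9.4;0 0 0 0.8 3.0 0 9.4;0 0 0 0.8 3.0 0 9.4")

```text
time_s: 1.77
eef_pos: [401.9, 80.1, 224.2]
tool_rot: [[0.31, 0.951, -0.0], [0.951, -0.31, -0.0], [-0.0, -0.0, -1.0]]
ft_force: [0.3, -1.0, 0.3]
width: 94.0
finger_force: 0.0
```

move_arm(deltas="0 0 0 1.0 3.5 0 9.4;0 0 0 1.0 3.5 0 9.4;0 0 0 1.0 3.5 0 9.4;0 0 0 1.0 3.5 0 9.4;0 0 0 1.0 3.5 0 9.4;0 0 0 1.0 3.5 0 9.4;0 0 0 1.0 3.5 0 9.4;0 0 0 1.0 3.5 0 9.4;0 0 0 0 0 0 9.4;0 0 0 0 0 0 9.4")

```text
time_s: 2.6
eef_pos: [481.6, 359.6, 223.0]
tool_rot: [[0.308, 0.951, -0.002], [0.951, -0.308, -0.001], [-0.002, -0.002, -1.0]]
ft_force: [0.5, -0.0, 0.8]
width: 94.3
finger_force: 0.0
```

```bash
cat >> h.py <<'E'
def wrist(robot,name=None):
    s=robot.state(); f=robot.grab_frame("wrist")
    T=np.eye(4); T[:3,:3]=s["tool_rot"]; T[:3,3]=s["eef_pos"]; T=T@np.array(f["tool_from_camera"])
    f["R"]=T[:3,:3].T; f["t"]=-f["R"]@T[:3,3]
    if name: cv2.imwrite(f"pics/{name}.png",f["image"])
    return s,f
def yaw(s): return np.degrees(np.arctan2(s["tool_rot"][1,1],s["tool_rot"][0,1]))
E
python3 - <<'E'
from h import *
from bench import robot
import pickle
s,f=wrist(robot,"w1"); pickle.dump((s,f),open("w1.pkl","wb"))
print(s["time_s"],s["eef_pos"],yaw(s),s["tool_rot"][2].round(4),-f["R"].T@f["t"],np.array(f["R"]).round(2).tolist())
E
```

```text
2.6 [481.61992011 359.60030207 222.99210762] -17.9357165768711 [-0.002  -0.0015 -1.    ] [507.64602626 438.94682352 381.82477207] [[0.95, -0.31, -0.0], [-0.3, -0.91, 0.28], [-0.09, -0.27, -0.96]]
```

View pics/w1.png

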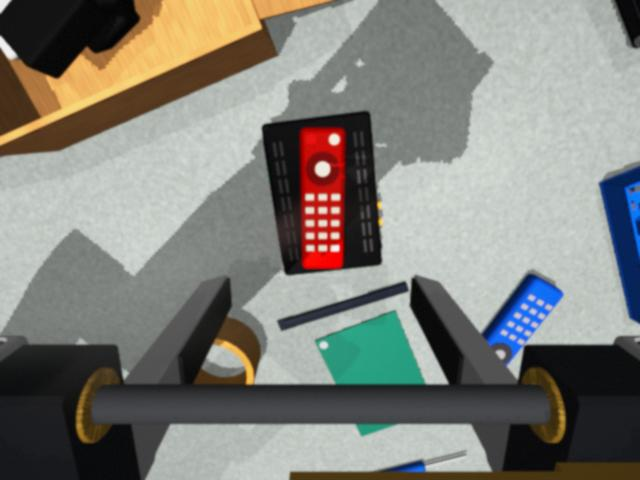

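The wrist view shows the black box with the red remote at (322,195). The mat is at (370,365), between the fingers. I'll measure both from this frame.

```bash
cat >> h.py <<'E'
def blob(f,mask,z,roi):
    a,b,c,d=roi; m=np.zeros((480,640),np.uint8); m[b:d,a:c]=mask[b:d,a:c]
    m=cv2.morphologyEx(m,cv2.MORPH_OPEN,np.ones((3,3)))
    cs,_=cv2.findContours(m,cv2.RETR_EXTERNAL,cv2.CHAIN_APPROX_NONE); q=max(cs,key=cv2.contourArea)[:,0]
    return rect(cast(f,q,z))
def masks(f):
    H,S,V=[x.astype(int) for x in cv2.split(cv2.cvtColor(f["image"],cv2.COLOR_BGR2HSV))]
    return dict(red=((H<10)|(H>170))&(S>120)&(V>70),black=(V<60),notbg=(V<60)|(S>120),white=(V>150)&(S<40),green=(H>65)&(H<95)&(S>90))
E
python3 - <<'E'
from h import *
import pickle
s,f=pickle.load(open("w1.pkl","rb")); M=masks(f); r=(255,100,395,280)
print("red remote",blob(f,M["red"],53,r)); print("box",blob(f,M["black"]|M["red"],33,r)); print("mat",blob(f,M["green"],3,(300,290,440,440)))
E
```

```text
red remote (array([489.5, 377.7]), array([ 40.2, 128.8]), -17.7)
box (array([491.4, 377.3]), array([ 98.1, 146.1]), -11.0)
mat (array([482.1, 168. ]), array([ 98.8, 107.4]), 4.9)
```

move_arm(deltas="0 0 0 0.2 0.6 -1 9.4;0 0 0 0.2 0.6 -2 9.4;0 0 0 0.2 0.5 -2 9.4;0 0 0 0 0 -2 9.4;0 0 0 0 0 -2 9.4;0 0 0 0 0 -2 9.4;0 0 0 0 0 -1.5 9.4;0 0 0 0 0 -1 9.4;0 0 0 0 0 0 9.4;0 0 0 0 0 0 9.4")

```text
time_s: 3.48
eef_pos: [488.0, 374.7, 89.1]
tool_rot: [[0.311, 0.95, -0.001], [0.95, -0.311, -0.0], [-0.001, -0.001, -1.0]]
ft_force: [0.8, 0.3, -0.4]
width: 93.8
finger_force: 0.0
```

```bash
python3 - <<'E'
from h import *
from bench import robot
s,f=wrist(robot); print(s["eef_pos"],yaw(s)); M=masks(f)
v,u=np.nonzero(M["red"]); print(np.median(u),np.median(v))
cv2.imwrite("pics/w2.png",f["image"])
E
```

```text
[488.00592024 374.65551848  89.14676639] -18.148728698754663
319.0 250.0
```

View pics/w2.png

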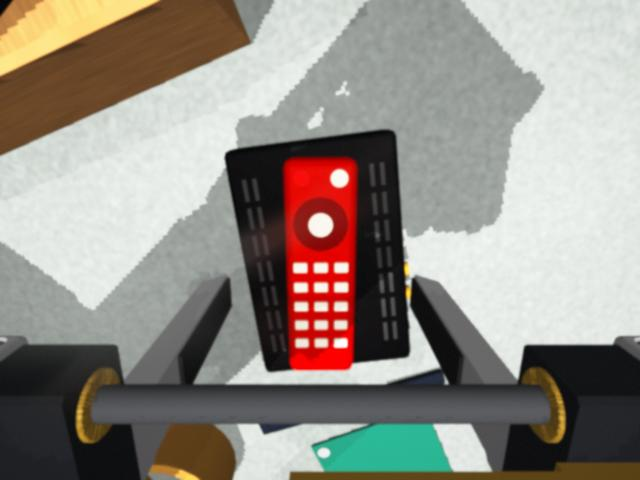

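The remote is centred between the fingers, with its centre near column 320. I'm going down and closing.

move_arm(deltas="0 0 0 0 0 -1.2 9.4;0 0 0 0 0 -1 9.4;0 0 0 0 0 -0.8 9.4;0 0 0 0 0 -0.4 9.4;0 0 0 0 0 0 6;0 0 0 0 0 0 3;0 0 0 0 0 0 3;0 0 0 0 0 0 3;0 0 0 0 0 0 3;0 0 0 0 0 0 3", newtons=25)

```text
time_s: 4.37
eef_pos: [488.5, 375.7, 55.9]
tool_rot: [[0.31, 0.951, 0.001], [0.951, -0.31, 0.0], [0.001, 0.001, -1.0]]
ft_force: [0.3, 0.1, -1.0]
width: 57.2
finger_force: 0.0
```

move_arm(deltas="0 0 0 0 0 0 3;0 0 0 0 0 0 3;0 0 0 0 0 0 3;0 0 0 0 0 0 3;0 0 0 0 0 0 3;0 0 0 0 0 0 3;0 0 0 0 0 0.5 3;0 0 0 0 0 1 3;0 0 0 0 0 1.5 3;0 0 0 0 0 2 3")

```text
time_s: 5.2
eef_pos: [487.0, 374.8, 104.9]
tool_rot: [[0.311, 0.951, -0.003], [0.951, -0.311, -0.002], [-0.003, -0.002, -1.0]]
ft_force: [-0.3, -0.5, -0.7]
width: 39.7
finger_force: 25.0
```

move_arm(deltas="0 0 2 0 -1.5 0.5 3;0 0 3 -0.1 -2.5 0 3;0 0 3 -0.1 -3 0 3;0 0 3 -0.1 -3 0 3;0 0 3 -0.1 -3 0 3;0 0 3 -0.1 -3 0 3;0 0 3 -0.1 -3 0 3;0 0 3 0 -2.5 0 3;0 0 0 0 -1.6 0 3;0 0 0 0 0 0 3")

```text
time_s: 6.03
eef_pos: [482.4, 141.8, 111.2]
tool_rot: [[-0.082, 0.997, 0.001], [0.997, 0.082, -0.001], [-0.001, 0.001, -1.0]]
ft_force: [0.4, 1.0, -0.8]
width: 39.7
finger_force: 25.0
```

move_arm(deltas="0 0 0 0 0 -1.5 3;0 0 0 0 0 -2 3;0 0 0 0 0 -2 3;0 0 0 0 0 -1.3 3;0 0 0 0 0 -0.8 3;0 0 0 0 0 -0.5 3;0 0 0 0 0 -0.2 3;0 0 0 0 0 -0.1 3;0 0 0 0 0 0 3;0 0 0 0 0 0 3")

```text
time_s: 6.87
eef_pos: [483.0, 144.7, 27.3]
tool_rot: [[-0.086, 0.996, 0.002], [0.996, 0.086, 0.0], [0.0, 0.002, -1.0]]
ft_force: [0.4, -0.3, -1.9]
width: 39.8
finger_force: 25.0
```

move_arm(deltas="0 0 0 0 0 -0.1 3;0 0 0 0 0 0 3;0 0 0 0 0 0 9.4;0 0 0 0 0 0 9.4;0 0 0 0 0 0 9.4;0 0 0 0 0 0 9.4;0 0 0 0 0 1 9.4;0 0 0 0 0 2 9.4;0 0 0 0 0 3 9.4;0 0 0 0 0 3 9.4")

```text
time_s: 7.7
eef_pos: [481.2, 144.4, 116.3]
tool_rot: [[-0.086, 0.996, -0.002], [0.996, 0.086, -0.0], [-0.0, -0.002, -1.0]]
ft_force: [0.1, 0.3, 1.1]
width: 89.6
finger_force: 0.0
```

move_arm(deltas="0 0 1 0 -1.5 2 9.4;0 0 1.5 -0.1 -3 2 9.4;0 0 1.5 -0.1 -3.2 2 9.4;0 0 1.5 -0.1 -3.4 0 9.4;0 0 1.5 -0.1 -3.4 0 9.4;0 0 1.5 -0.1 -3.4 0 9.4;0 0 1.5 -0.1 -3.4 0 9.4;0 0 1.5 0 -3 0 9.4;0 0 0 0 -2 0 9.4;0 0 0 0 0 0 9.4")

```text
time_s: 8.53
eef_pos: [476.5, -122.2, 176.6]
tool_rot: [[-0.278, 0.961, 0.002], [0.961, 0.278, -0.002], [-0.002, 0.001, -1.0]]
ft_force: [-0.5, 0.2, 0.4]
width: 94.2
finger_force: 0.0
```

```bash
python3 - <<'E'
from h import *
from bench import robot
import pickle
s,f=wrist(robot,"w3"); pickle.dump((s,f),open("w3.pkl","wb"))
print(s["time_s"],s["eef_pos"],yaw(s))
# remote location from the top view too
t=robot.grab_frame("top"); cv2.imwrite("pics/top1.png",t["image"]); pickle.dump(t,open("top1.pkl","wb"))
E
```

```text
8.5333 [ 476.47213579 -122.18735501  176.55359715] 16.147348783473035
```

View pics/w3.png

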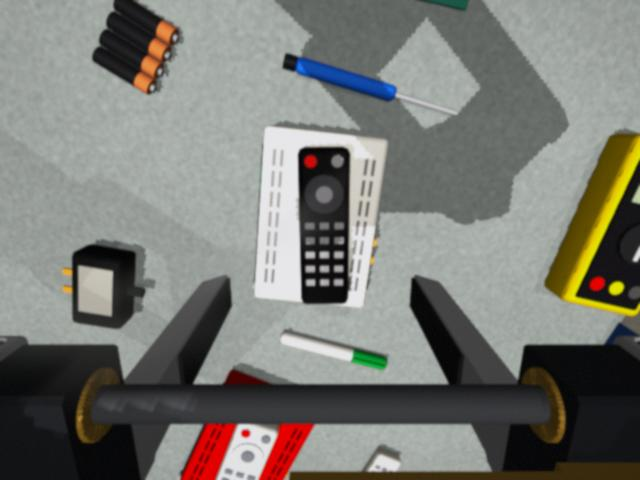

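The white box with the black remote is at (323,222). I'll measure both.

```bash
python3 - <<'E'
from h import *
import pickle
s,f=pickle.load(open("w3.pkl","rb")); M=masks(f)
print("black remote",blob(f,M["black"],53,(285,140,352,310)))
V=f["image"].min(2); r=(245,115,395,312)
sh=blob(f,(V>195)|M["black"],33,r),blob(f,(V>175)|M["black"],33,r); print("white box",sh)
t=pickle.load(open("top1.pkl","rb")); print("red remote on mat, top",blob(t,masks(t)["red"],23,(215,215,290,285)))
print(blob(t,masks(t)["green"]|masks(t)["red"],3,(218,215,290,285)))
E
```

```text
black remote (array([ 479. , -115.3]), array([ 38.1, 125.5]), 16.8)
white box ((array([ 471.7, -117. ]), array([ 94.3, 146.8]), 10.2), (array([ 473. , -117.2]), array([ 99.4, 148.4]), 9.8))
red remote on mat, top (array([475.8, 181. ]), array([40. , 55.7]), 5.7)
(array([481.2, 144.4]), array([ 98.4, 148.3]), 5.2)
```

move_arm(deltas="0 0 0.2 0.1 0.1 -1 9.4;0 0 0 0.1 0.1 -2 9.4;0 0 0 0 0 -2.2 9.4;0 0 0 0 0 -2.2 9.4;0 0 0 0 0 -1.8 9.4;0 0 0 0 0 -1.4 9.4;0 0 0 0 0 -0.9 9.4;0 0 0 0 0 -0.5 9.4;0 0 0 0 0 0 6;0 0 0 0 0 0 3", newtons=25)

```text
time_s: 9.47
eef_pos: [478.5, -116.0, 55.7]
tool_rot: [[-0.287, 0.958, 0.0], [0.958, 0.287, -0.0], [-0.0, 0.0, -1.0]]
ft_force: [1.8, 0.6, -0.0]
width: 84.1
finger_force: 0.0
```

move_arm(deltas="0 0 0 0 0 0 3;0 0 0 0 0 0 3;0 0 0 0 0 0 3;0 0 0 0 0 0 3;0 0 0 0 0 0 3;0 0 0 0 0 0 3;0 0 0 0 0 0 3;0 0 0 0 0 0 3;0 0 0 0 0 0 3;0 0 0 0 0 0 3")

```text
time_s: 10.3
eef_pos: [478.2, -116.6, 55.6]
tool_rot: [[-0.286, 0.958, -0.0], [0.958, 0.286, -0.0], [-0.0, -0.0, -1.0]]
ft_force: [-1.0, 0.3, 1.7]
width: 39.8
finger_force: 25.0
```

move_arm(deltas="0 0 0 0 0 0.8 3;0 0 0 0 0 1.5 3;0 0 0 0 0.5 2 3;0 0 -1.9 0 1.6 1.7 3;0 0 -2 0.1 2.5 0 3;0 0 -2 0.1 3.2 0 3;0 0 -2 0.1 3.5 0 3;0 0 -2 0.1 3.5 0 3;0 0 -2 0.1 3.5 0 3;0 0 -2 0.1 3.5 0 3")

```text
time_s: 11.13
eef_pos: [483.8, 103.2, 115.7]
tool_rot: [[-0.045, 0.999, 0.0], [0.999, 0.045, 0.0], [0.0, 0.0, -1.0]]
ft_force: [1.0, -0.2, -0.9]
width: 39.9
finger_force: 25.0
```

move_arm(deltas="0 0 -2 0.1 3.5 0 3;0 0 -2 0.1 3.5 0 3;0 0 -2 0.1 3.5 0 3;0 0 -2 0.1 3.5 0 3;0 0 -2 0.1 3.5 0 3;0 0 -2 0.1 3.3 0 3;0 0 -2 0 3 0 3;0 0 0 0 2 0 3;0 0 0 0 1.5 0 3;0 0 0 0 0 0 3")

```text
time_s: 11.97
eef_pos: [489.7, 377.1, 115.5]
tool_rot: [[0.193, 0.981, 0.0], [0.981, -0.193, 0.001], [0.001, -0.0, -1.0]]
ft_force: [-0.4, -0.3, -0.7]
width: 39.8
finger_force: 25.0
```

```bash
python3 - <<'E'
from h import *
from bench import robot
import pickle
s,f=wrist(robot,"w4"); pickle.dump((s,f),open("w4.pkl","wb"))
print(s["time_s"],s["eef_pos"],yaw(s))
E
```

```text
11.9667 [489.702911   377.12578577 115.48164492] -11.114613852425148
```

View pics/w4.png

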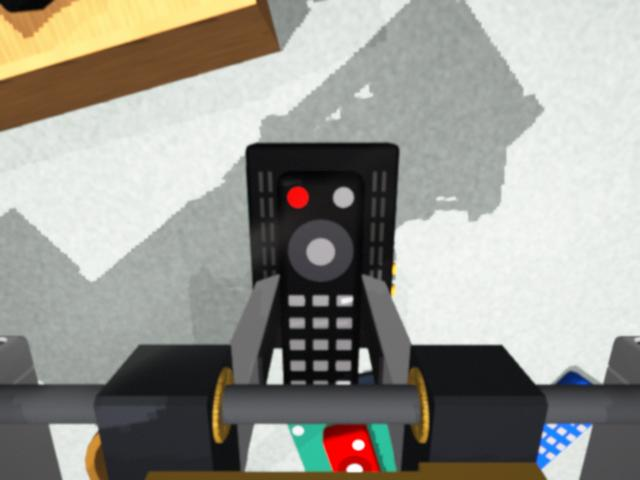

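The remote is held parallel to the box: box far edge at row 146, remote far edge at row 172. I'll work out the remaining offset.

```bash
python3 - <<'E'
from h import *
import pickle
s,f=pickle.load(open("w4.pkl","rb")); V=f["image"].max(2)
g=cv2.cvtColor(f["image"],cv2.COLOR_BGR2GRAY).astype(int)
row=lambda r,a,b:[int(x) for x in g[r,a:b]]
print("col far profile",[int(x) for x in g[138:180,322]]); print("row230",row(230,240,290),row(230,350,400))
a=np.radians(-11.2); X=np.array([np.cos(a),np.sin(a)]); Y=np.array([-np.sin(a),np.cos(a)])
for nm,z,L,pts in(("box",33,75,[(248,160),(397,160),(322,145)]),("rem",113,65,[(279,190),(363,190),(320,172)])):
    P=cast(f,pts,z); print(nm,(P@X).round(1),"centre across",((P[0]+P[1])@X/2).round(1),"centre along",(P[2]@Y-L).round(1))
print("tcp",s["eef_pos"][:2]@X,s["eef_pos"][:2]@Y)
E
```

```text
col far profile [165, 164, 160, 141, 104, 53, 18, 10, 12, 15, 18, 20, 20, 23, 22, 21, 24, 21, 24, 22, 22, 22, 22, 21, 24, 23, 24, 21, 24, 20, 21, 21, 16, 11, 5, 6, 4, 7, 7, 6, 11, 10]
row230 [167, 167, 168, 166, 166, 166, 166, 163, 140, 96, 53, 36, 34, 36, 38, 40, 41, 40, 41, 44, 48, 58, 69, 69, 64, 53, 47, 44, 44, 49, 59, 65, 68, 62, 50, 42, 41, 40, 35, 35, 34, 34, 36, 33, 34, 36, 37, 36, 36, 36] [21, 21, 22, 21, 19, 15, 13, 13, 12, 13, 10, 7, 11, 13, 17, 18, 16, 19, 20, 24, 35, 52, 60, 60, 50, 31, 21, 18, 25, 38, 55, 62, 56, 47, 31, 20, 18, 21, 20, 19, 18, 20, 19, 38, 89, 160, 214, 234, 239, 241]
box [361.4 456.5 408.6] centre across 408.9 centre along 463.2
rem [389.4 426.1 407.3] centre across 407.8 centre along 465.2
tcp 407.125812807733 465.0606109772502
```

Aligned to within about 1.5 mm, so I'm lowering.

move_arm(deltas="0 0 0 0.1 0 -1 3;0 0 0 0 0 -1.5 3;0 0 0 0 0 -1.3 3;0 0 0 0 0 -0.9 3;0 0 0 0 0 -0.6 3;0 0 0 0 0 -0.3 3;0 0 0 0 0 -0.2 3;0 0 0 0 0 -0.1 3;0 0 0 0 0 0 3;0 0 0 0 0 0 3")

```text
time_s: 12.85
eef_pos: [491.7, 374.8, 57.1]
tool_rot: [[0.196, 0.981, 0.001], [0.981, -0.196, 0.001], [0.001, 0.001, -1.0]]
ft_force: [-0.3, 0.0, -1.3]
width: 40.0
finger_force: 25.0
```

move_arm(deltas="0 0 0 0 0 -0.1 3;0 0 0 0 0 0 9.4;0 0 0 0 0 0 9.4;0 0 0 0 0 0 9.4;0 0 0 0 0 0 9.4;0 0 0 0 0 0 9.4;0 0 0 0 0 1 9.4;0 0 0 0 0 2 9.4;0 0 0 0 0 3 9.4;0 0 0 0 0 3 9.4")

```text
time_s: 13.68
eef_pos: [490.4, 374.0, 146.0]
tool_rot: [[0.196, 0.981, -0.002], [0.981, -0.196, -0.001], [-0.002, -0.002, -1.0]]
ft_force: [0.1, -0.0, 0.6]
width: 93.4
finger_force: 0.0
```

```bash
python3 - <<'E'
from h import *
from bench import robot
import pickle
s,f=wrist(robot,"w5"); pickle.dump((s,f),open("w5.pkl","wb"))
print(s["eef_pos"],yaw(s))
E
```

```text
[490.39859248 374.03538731 146.03841353] -11.287786109112682
```

View pics/w5.png

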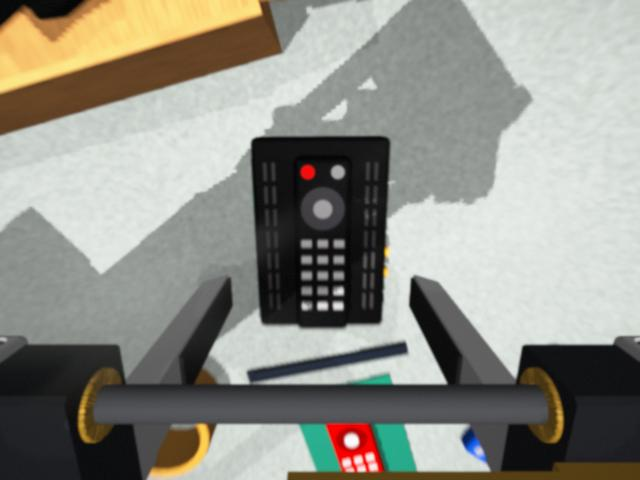

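The black remote lies centred and parallel on the black box: box rows 137–324, remote rows 156–326, columns 295–351. I'll check the numbers and move on to the white remote.

```bash
python3 - <<'E'
from h import *
import pickle
s,f=pickle.load(open("w5.pkl","rb"))
B=cast(f,[(252,150),(390,150),(261,315),(382,315),(321,138),(322,323)],33);R=cast(f,[(295,200),(350,200),(322,156),(322,327)],53)
a=np.radians(-11.2); X=np.array([np.cos(a),np.sin(a)]); Y=np.array([-np.sin(a),np.cos(a)])
print((B@X).round(1),(B[4:]@Y).round(1),"rem",(R@X).round(1),(R[2:]@Y).round(1))
E
```

```text
[360.2 458.5 360.5 458.7 409.4 410. ] [538.6 392.4] rem [391.5 429.2 410.  409.9] [527.6 400.3]
```

move_arm(deltas="0 0 0.7 0 -1.5 1 9.4;0 0 0.7 -0.1 -2.5 1 9.4;0 0 0.7 -0.1 -3.5 1 9.4;0 0 0.7 -0.1 -3.5 1 9.4;0 0 0.7 -0.1 -3.5 0 9.4;0 0 0.7 -0.1 -3.5 0 9.4;0 0 0.7 -0.1 -3.5 0 9.4;0 0 0.7 -0.1 -3.5 0 9.4;0 0 0.7 -0.1 -3.5 0 9.4;0 0 0.4 -0.1 -3.5 0 9.4")

```text
time_s: 14.57
eef_pos: [482.2, 52.9, 186.4]
tool_rot: [[0.079, 0.997, 0.002], [0.997, -0.079, -0.0], [0.0, 0.002, -1.0]]
ft_force: [-0.1, 0.2, 0.4]
width: 94.0
finger_force: 0.0
```

move_arm(deltas="0 0 0 -0.1 -3.5 0 9.4;0 0 0 -0.1 -3.5 0 9.4;0 0 0 -0.1 -3.5 0 9.4;0 0 0 -0.1 -3.5 0 9.4;0 0 0 -0.1 -3.5 0 9.4;0 0 0 -0.1 -3.5 0 9.4;0 0 0 -0.1 -3.5 0 9.4;0 0 0 -0.1 -3.5 0 9.4;0 0 0 -0.1 -3.5 0 9.4;0 0 0 -0.1 -3.5 0 9.4")

```text
time_s: 15.4
eef_pos: [472.0, -297.4, 186.4]
tool_rot: [[0.08, 0.997, 0.001], [0.997, -0.08, -0.001], [-0.001, 0.001, -1.0]]
ft_force: [0.6, -0.4, 0.5]
width: 93.8
finger_force: 0.0
```

move_arm(deltas="0 0 0 -0.1 -3.5 0 9.4;0 0 0 -0.1 -2.5 0 9.4;0 0 0 -0.1 -2 0 9.4;0 0 0 -0.1 -0.5 0 9.4;0 0 0 0 0 0 9.4;0 0 0 0 0 0 9.4;0 0 0 0 0 0 9.4;0 0 0 0 0 0 9.4;0 0 0 0 0 0 9.4;0 0 0 0 0 0 9.4")

```text
time_s: 16.23
eef_pos: [468.5, -379.6, 185.6]
tool_rot: [[0.079, 0.997, 0.0], [0.997, -0.079, 0.0], [0.0, 0.0, -1.0]]
ft_force: [-0.6, 0.1, 0.5]
width: 93.9
finger_force: 0.0
```

```bash
python3 - <<'E'
from h import *
from bench import robot
import pickle
s,f=wrist(robot,"w6"); pickle.dump((s,f),open("w6.pkl","wb"))
print(s["time_s"],s["eef_pos"],yaw(s))
E
```

```text
16.2333 [ 468.50622323 -379.55858621  185.62061325] -4.514982575203419
```

View pics/w6.png

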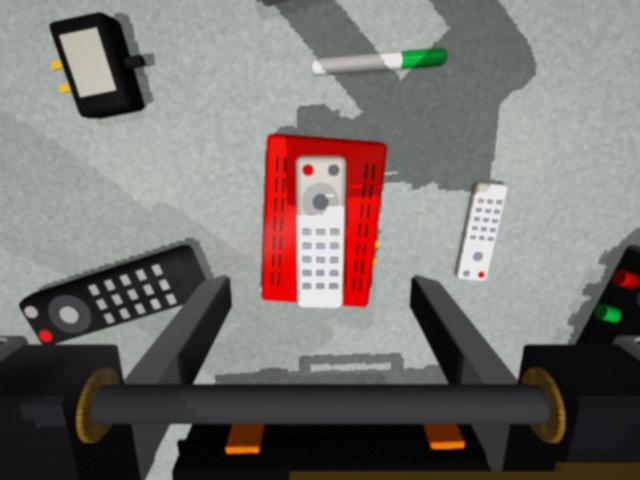

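Black remote placing is good: 1 mm off across, 1.5 mm along. The white remote is at (321,232) on the red box, so I'll measure it.

```bash
python3 - <<'E'
from h import *
import pickle
s,f=pickle.load(open("w6.pkl","rb")); M=masks(f)
im=f["image"]; w=(im.min(2)>90)
print("white remote",blob(f,w,53,(290,150,348,312))); r=(250,125,395,312)
m=(M["red"]|(w&0)); print("red box",blob(f,M["red"],33,r))
E
```

```text
white remote (array([ 467.4, -382.6]), array([ 49.4, 131.7]), -4.6)
red box (array([ 469.5, -377.3]), array([ 98.6, 147.8]), -8.9)
```

move_arm(deltas="0 0 0 0 -0.1 -1 9.4;0 0 0 0 -0.1 -2 9.4;0 0 0 0 0 -2.4 9.4;0 0 0 0 0 -2.4 9.4;0 0 0 0 0 -2 9.4;0 0 0 0 0 -1.5 9.4;0 0 0 0 0 -1.1 9.4;0 0 0 0 0 -0.6 9.4;0 0 0 0 0 0 6;0 0 0 0 0 0 3", newtons=25)

```text
time_s: 17.12
eef_pos: [468.4, -382.8, 55.7]
tool_rot: [[0.08, 0.997, 0.0], [0.997, -0.08, -0.0], [-0.0, 0.0, -1.0]]
ft_force: [-0.4, 0.2, -1.0]
width: 83.7
finger_force: 0.0
```

move_arm(deltas="0 0 0 0 0 0 3;0 0 0 0 0 0 3;0 0 0 0 0 0 3;0 0 0 0 0 0 3;0 0 0 0 0 0 3;0 0 0 0 0 0 3;0 0 0 0 0 0 3;0 0 0 0 0 0 3;0 0 0 0 0 0 3;0 0 0 0 0 0 3")

```text
time_s: 17.95
eef_pos: [468.2, -382.5, 55.6]
tool_rot: [[0.08, 0.997, -0.0], [0.997, -0.08, -0.0], [-0.0, 0.0, -1.0]]
ft_force: [-0.8, 0.1, 1.1]
width: 39.6
finger_force: 25.0
```

move_arm(deltas="0 0 0 0 0 0.8 3;0 0 0 0 0 1.5 3;0 0 0 0 0.5 2 3;0 0 2 0.1 1.6 1.7 3;0 0 2.6 0.1 3 0 3;0 0 2.5 0.1 3.5 0 3;0 0 2.5 0.1 3.5 0 3;0 0 2.5 0 3.5 0 3;0 0 2.5 0 3.5 0 3;0 0 0 0 3 0 3")

```text
time_s: 18.78
eef_pos: [471.6, -159.3, 115.6]
tool_rot: [[-0.176, 0.984, -0.0], [0.984, 0.176, 0.001], [0.001, -0.0, -1.0]]
ft_force: [-0.4, -0.2, -0.3]
width: 39.6
finger_force: 25.0
```

move_arm(deltas="0 0 0 0 2.4 0 3;0 0 0 0 1.4 0 3;0 0 0 0 0.5 0 3;0 0 0 0 0 0 3;0 0 0 0 0 0 3;0 0 0 0 0 0 3;0 0 0 0 0 0 3;0 0 0 0 0 0 3;0 0 0 0 0 0 3;0 0 0 0 0 0 3")

```text
time_s: 19.62
eef_pos: [472.2, -119.0, 115.4]
tool_rot: [[-0.173, 0.985, -0.0], [0.985, 0.173, 0.0], [0.0, -0.0, -1.0]]
ft_force: [-0.3, 0.2, -0.5]
width: 39.9
finger_force: 25.0
```

```bash
python3 - <<'E'
from h import *
from bench import robot
import pickle
s,f=wrist(robot,"w7"); pickle.dump((s,f),open("w7.pkl","wb"))
print(s["time_s"],s["eef_pos"],yaw(s))
E
```

```text
19.6167 [ 472.17083319 -118.98834817  115.38593447] 9.963004139838256
```

View pics/w7.png

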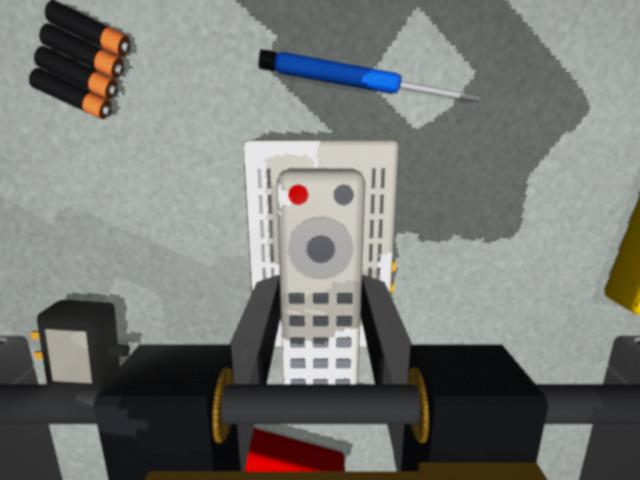

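The white remote is held parallel over the white box: box far edge at row 142, remote far edge at row 169.

```bash
python3 - <<'E'
from h import *
import pickle
s,f=pickle.load(open("w7.pkl","rb"))
a=np.radians(10); X=np.array([np.cos(a),np.sin(a)]); Y=np.array([-np.sin(a),np.cos(a)])
for nm,z,L,pts in(("box",33,75,[(246,160),(397,160),(322,141.5)]),("rem",113,65,[(279,200),(364,200),(320,169.5)])):
    P=cast(f,pts,z); print(nm,"across",(P[:2]@X).round(1),((P[0]+P[1])@X/2).round(1),"along",(P[2]@Y-L).round(1))
E
```

```text
box across [397.9 494.1] 446.0 along -199.2
rem across [427.  464.3] 445.7 along -198.2
```

Within 1 mm, so I'm lowering and releasing.

move_arm(deltas="0 0 0 0 0 -1 3;0 0 0 0 0 -1.5 3;0 0 0 0 0 -1.3 3;0 0 0 0 0 -0.9 3;0 0 0 0 0 -0.6 3;0 0 0 0 0 -0.3 3;0 0 0 0 0 -0.2 3;0 0 0 0 0 -0.1 3;0 0 0 0 0 0 3;0 0 0 0 0 0 3")

```text
time_s: 20.5
eef_pos: [472.7, -118.7, 57.0]
tool_rot: [[-0.174, 0.985, 0.001], [0.985, 0.174, -0.0], [-0.001, 0.001, -1.0]]
ft_force: [0.1, -0.0, -0.8]
width: 39.7
finger_force: 25.0
```

move_arm(deltas="0 0 0 0 0 -0.1 3;0 0 0 0 0 0 9.4;0 0 0 0 0 0 9.4;0 0 0 0 0 0 9.4;0 0 0 0 0 0 9.4;0 0 0 0 0 0 9.4;0 0 0 0 0 1 9.4;0 0 0 0 0 2 9.4;0 0 0 0 0 3 9.4;0 0 0 0 0 3 9.4")

```text
time_s: 21.33
eef_pos: [471.3, -118.1, 146.3]
tool_rot: [[-0.174, 0.985, -0.002], [0.985, 0.174, 0.001], [0.001, -0.002, -1.0]]
ft_force: [0.5, 0.5, 0.5]
width: 93.2
finger_force: 0.0
```

```bash
python3 - <<'E'
from h import *
from bench import robot
import pickle
s,f=wrist(robot,"w8"); pickle.dump((s,f),open("w8.pkl","wb"))
print(s["time_s"],s["eef_pos"],yaw(s))
E
```

```text
21.3333 [ 471.31326177 -118.12575603  146.30359099] 10.008027198547179
```

View pics/w8.png

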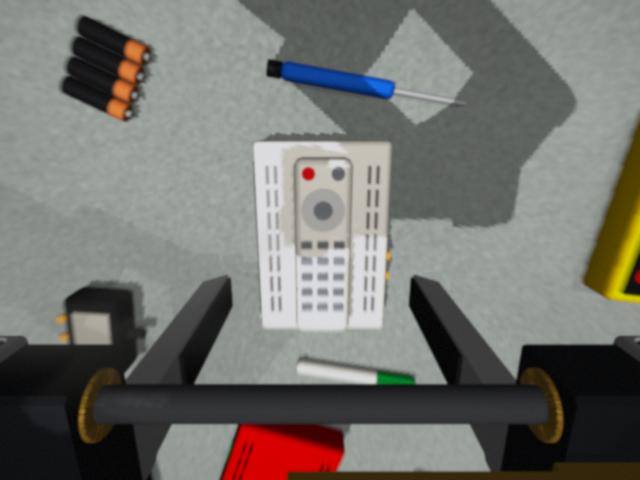

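The white remote lies centred on the white box at (323,243). Next is the red remote on the mat.

move_arm(deltas="0 0 -0.5 0.1 1 0 9.4;0 0 -0.5 0.1 2 0 9.4;0 0 -0.5 0.1 3 0 9.4;0 0 -0.5 0.1 3.5 0 9.4;0 0 -0.5 0.1 3.5 0 9.4;0 0 -0.5 0.1 3.5 0 9.4;0 0 -0.5 0.1 3.5 0 9.4;0 0 -0.5 0.1 3 0 9.4;0 0 -0.5 0.1 2 0 9.4;0 0 -0.5 0.1 1.3 0 9.4")

```text
time_s: 22.22
eef_pos: [482.1, 146.9, 146.2]
tool_rot: [[-0.089, 0.996, 0.001], [0.996, 0.089, 0.001], [0.001, 0.001, -1.0]]
ft_force: [0.0, 0.0, -1.0]
width: 94.2
finger_force: 0.0
```

move_arm(deltas="0 0 0 0 0 0 9.4;0 0 0 0 0 -1 9.4;0 0 0 0 0 -2 9.4;0 0 0 0 0 -2 9.4;0 0 0 0 0 -1.5 9.4;0 0 0 0 0 -0.5 9.4;0 0 0 0 0 0 9.4;0 0 0 0 0 0 9.4;0 0 0 0 0 0 9.4;0 0 0 0 0 0 9.4")

```text
time_s: 23.05
eef_pos: [483.3, 144.3, 76.6]
tool_rot: [[-0.087, 0.996, 0.002], [0.996, 0.087, 0.0], [0.0, 0.002, -1.0]]
ft_force: [-0.1, -0.6, 0.7]
width: 93.8
finger_force: 0.0
```

```bash
python3 - <<'E'
from h import *
from bench import robot
s,f=wrist(robot,"w9"); print(s["time_s"],s["eef_pos"],yaw(s),blob(f,masks(f)["red"],23,(230,100,410,390)))
E
```

```text
23.05 [483.32551709 144.34323761  76.64348068] 4.98820824478756 (array([483. , 148.6]), array([ 38.8, 126.8]), 5.2)
```

View pics/w9.png

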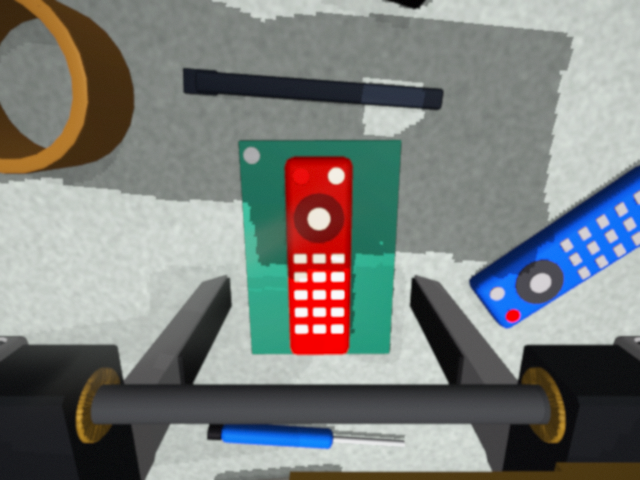

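The red remote lies at (319,255), centred between the fingers, and its surroundings are clear. I'm going down with a 0.2 cm shift along its length.

move_arm(deltas="0 0 0 0 0.1 -1 9.4;0 0 0 0 0.1 -1.5 9.4;0 0 0 0 0 -1.2 9.4;0 0 0 0 0 -0.8 9.4;0 0 0 0 0 -0.5 9.4;0 0 0 0 0 0 9.4;0 0 0 0 0 0 3;0 0 0 0 0 0 3;0 0 0 0 0 0 3;0 0 0 0 0 0 3", newtons=25)

```text
time_s: 23.93
eef_pos: [482.8, 146.6, 26.1]
tool_rot: [[-0.087, 0.996, 0.001], [0.996, 0.087, 0.0], [0.0, 0.001, -1.0]]
ft_force: [-0.0, 0.3, 0.1]
width: 70.8
finger_force: 0.0
```

move_arm(deltas="0 0 0 0 0 0 3;0 0 0 0 0 0 3;0 0 0 0 0 0 3;0 0 0 0 0 0 3;0 0 0 0 0 0 3;0 0 0 0 0 0 3;0 0 0 0 0 0 3;0 0 0 0 0 0 3;0 0 0 0 0 0 3;0 0 0 0 0 0 3")

```text
time_s: 24.77
eef_pos: [482.2, 146.5, 25.5]
tool_rot: [[-0.087, 0.996, 0.0], [0.996, 0.087, -0.0], [-0.0, 0.0, -1.0]]
ft_force: [-1.0, -0.6, 0.9]
width: 39.7
finger_force: 25.0
```

move_arm(deltas="0 0 0 0 0 1 3;0 0 0 0 0 2 3;0 0 0 0 0 3 3;0 0 0 0 -0.5 2 3;0 0 -1 -0.1 -1.5 1 3;0 0 -1 -0.1 -2.5 0 3;0 0 -1 -0.1 -3.5 0 3;0 0 -1 -0.1 -3.5 0 3;0 0 -1 -0.1 -3.5 0 3;0 0 -1 -0.1 -3.5 0 3")

```text
time_s: 25.6
eef_pos: [475.8, -39.8, 116.1]
tool_rot: [[0.017, 1.0, 0.001], [1.0, -0.017, -0.0], [-0.0, 0.001, -1.0]]
ft_force: [0.9, -0.2, -0.3]
width: 39.7
finger_force: 25.0
```

move_arm(deltas="0 0 -1 -0.1 -3.5 0 3;0 0 -1 -0.1 -3.5 0 3;0 0 -1 -0.1 -3.5 0 3;0 0 -1 -0.1 -3.5 0 3;0 0 -1 -0.1 -3.5 0 3;0 0 -1 -0.1 -3.5 0 3;0 0 -1 -0.1 -3.5 0 3;0 0 -0.9 -0.1 -3.5 0 3;0 0 0 0 -3 0 3;0 0 0 0 -2.5 0 3")

```text
time_s: 26.43
eef_pos: [467.7, -376.0, 115.9]
tool_rot: [[0.156, 0.988, 0.0], [0.988, -0.156, -0.001], [-0.001, 0.0, -1.0]]
ft_force: [0.2, 0.3, -0.5]
width: 39.7
finger_force: 25.0
```

move_arm(deltas="0 0 0 0 0 0 3;0 0 0 0 0 0 3;0 0 0 0 0 0 3;0 0 0 0 0 0 3;0 0 0 0 0 0 3;0 0 0 0 0 0 3;0 0 0 0 0 0 3;0 0 0 0 0 0 3;0 0 0 0 0 0 3;0 0 0 0 0 0 3")

```text
time_s: 27.27
eef_pos: [468.2, -373.4, 115.5]
tool_rot: [[0.154, 0.988, 0.0], [0.988, -0.154, -0.0], [-0.0, 0.0, -1.0]]
ft_force: [0.7, 0.0, -1.2]
width: 39.5
finger_force: 25.0
```

```bash
python3 - <<'E'
from h import *
from bench import robot
import pickle
s,f=wrist(robot,"w10"); pickle.dump((s,f),open("w10.pkl","wb"))
print(s["time_s"],s["eef_pos"],yaw(s))
E
```

```text
27.2667 [ 468.24971274 -373.3712467   115.50252697] -8.8774457448597
```

View pics/w10.png

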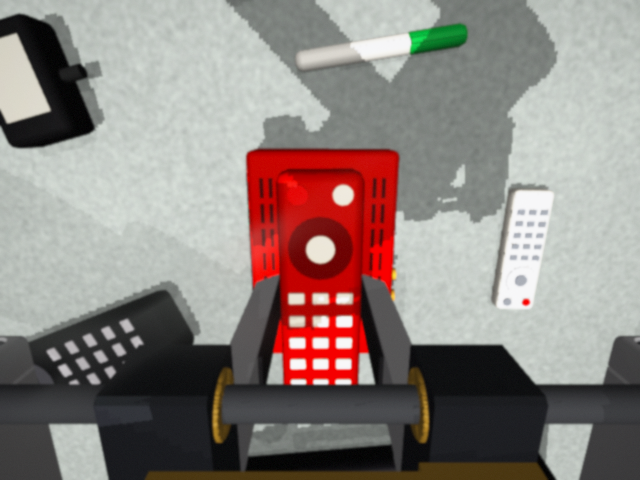

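```bash
python3 - <<'E'
from h import *
import pickle
s,f=pickle.load(open("w10.pkl","rb"))
a=np.radians(-8.9); X=np.array([np.cos(a),np.sin(a)]); Y=np.array([-np.sin(a),np.cos(a)])
for nm,z,L,pts in(("box",33,75,[(247,165),(398,165),(322,149.5)]),("rem",113,65,[(279,200),(364,200),(320,170)])):
    P=cast(f,pts,z); print(nm,"across",(P[:2]@X).round(1),((P[0]+P[1])@X/2).round(1),"along",(P[2]@Y-L).round(1))
E
```

```text
box across [474.  570.6] 522.3 along -301.2
rem across [502.7 540. ] 521.3 along -295.5
```

The red remote is held over the red box, box far edge at row 149.5 and remote far edge at row 170. It needs a 5.5 mm shift in -y before lowering.

move_arm(deltas="0 0 0 0 -0.3 -1 3;0 0 0 0 -0.25 -1.5 3;0 0 0 0 0 -1.3 3;0 0 0 0 0 -0.9 3;0 0 0 0 0 -0.6 3;0 0 0 0 0 -0.3 3;0 0 0 0 0 -0.2 3;0 0 0 0 0 -0.1 3;0 0 0 0 0 0 3;0 0 0 0 0 0 3")

```text
time_s: 28.15
eef_pos: [468.6, -379.3, 57.1]
tool_rot: [[0.154, 0.988, 0.001], [0.988, -0.154, -0.001], [-0.001, 0.001, -1.0]]
ft_force: [-0.1, -0.5, -0.5]
width: 39.7
finger_force: 25.0
```

move_arm(deltas="0 0 0 0 0 -0.1 3;0 0 0 0 0 0 9.4;0 0 0 0 0 0 9.4;0 0 0 0 0 0 9.4;0 0 0 0 0 0 9.4;0 0 0 0 0 0 9.4;0 0 0 0 0 1 9.4;0 0 0 0 0 2 9.4;0 0 0 0 0 3 9.4;0 0 0 0 0 3 9.4")

```text
time_s: 28.98
eef_pos: [467.5, -378.3, 146.1]
tool_rot: [[0.155, 0.988, -0.002], [0.988, -0.155, 0.002], [0.001, -0.002, -1.0]]
ft_force: [0.6, -0.4, 1.0]
width: 93.5
finger_force: 0.0
```

move_arm(deltas="0 0 0 0 0 2 9.4;0 0 0 0 0 2 9.4;0 0 0 -1 0 0 9.4;0 0 0 -2 0 0 9.4;0 0 0 -2 0 0 9.4;0 0 0 -1 0 0 9.4;0 0 0 0 0 0 9.4;0 0 0 0 0 0 9.4;0 0 0 0 0 0 9.4;0 0 0 0 0 0 9.4")

```text
time_s: 29.82
eef_pos: [408.8, -379.0, 185.3]
tool_rot: [[0.154, 0.988, 0.0], [0.988, -0.154, 0.0], [0.0, 0.0, -1.0]]
ft_force: [0.7, -0.5, 0.2]
width: 94.2
finger_force: 0.0
```

```bash
python3 - <<'E'
from h import *
from bench import robot
s,f=wrist(robot,"w11"); print(s["time_s"],s["eef_pos"],yaw(s))
t=robot.grab_frame("scene"); cv2.imwrite("pics/s2.png",t["image"]); u=robot.grab_frame("top")
cv2.imwrite("pics/fin.png",np.hstack([cv2.resize(f["image"],(400,300)),cv2.resize(t["image"][150:360,100:520],(400,300))]))
for n,z,r in(("black",32,0),):
    pass
E
```

```text
29.8167 [ 408.83533773 -379.0094374   185.27184977] -8.860228723780313
```

View pics/fin.png

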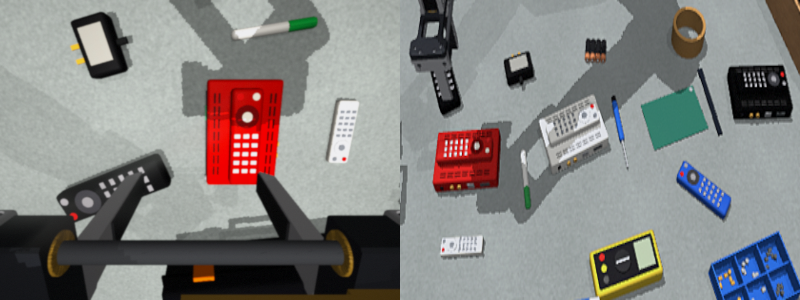

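All three remotes look correctly paired and the mat is empty. I'll check centring numerically in the scene view.

```bash
python3 - <<'E'
from h import *
from bench import robot
R={"scene":dict(black=(440,185,515,240),white=(243,212,322,275),red=(130,232,210,290)),"top":dict(black=(130,215,210,280),white=(305,215,384,280),red=(400,215,478,280))}
for n in R:
    f=robot.grab_frame(n); z=cloud(f)[...,2]
    for k,r in R[n].items():
        print(n,k,blob(f,(z>29)&(z<62),33,r) if 0 else "",*[rect(cast(f,np.argwhere(cv2.morphologyEx(np.pad(((z>lo)&(z<hi))[r[1]:r[3],r[0]:r[2]].astype(np.uint8),((r[1],480-r[3]),(r[0],640-r[2]))),cv2.MORPH_OPEN,np.ones((2,2))))[:,::-1],h)) for lo,hi,h in((27,44,33),(47,62,53))])
E
```

```text
scene black  (array([496.7, 373. ]), array([101.4, 149.7]), -11.1) (array([496.9, 370.6]), array([ 41.2, 129.7]), -12.5)
scene white  (array([ 479.1, -117.8]), array([102.7, 149.4]), 9.9) (array([ 479.3, -118.7]), array([ 41.4, 128.8]), 9.9)
scene red  (array([ 474.1, -376.8]), array([102.4, 149.6]), -9.5) (array([ 474.6, -377.5]), array([ 41.6, 129.3]), -8.8)
top black  (array([485.2, 371.9]), array([100.2, 148.6]), -10.7) (array([486.3, 369.2]), array([ 39.3, 127.5]), -11.0)
top white  (array([ 467.6, -121. ]), array([ 99.7, 149.6]), 10.0) (array([ 468.4, -121.6]), array([ 39.4, 129.3]), 9.9)
top red  (array([ 469.6, -361.1]), array([ 97.6, 111.4]), -5.3) (array([ 466.8, -365. ]), array([39.5, 94.2]), -7.9)
```

All three are centred within about 2.5 mm and the boxes haven't moved. (The gripper partly hides the red box in the top view.) Handing in.

```bash
python3 -c "
from bench import robot
print(robot.finish_job())"
```

```text
the job is handed in; nothing more can be done
None
```

The job is handed in at about 30 s: each remote lies keys up on the box of its own colour, within about 2.5 mm of the lid's centre, the mat is clear, the boxes are where they stood, and the arm never went near the meter, tape roll or adapter.

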